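# Press home the lid that stands up on a moulded pot

## Task

Four moulded pots stand on the table; on one of them the lid is hooked in at the pot's ear but still stands up on the opposite side. Gently press the raised side of that lid down with the fingertips until the lid is fully home, level in the mouth, then draw back clear. Do not lift the lid or lift, tip or shove its pot, and do not touch the other pots or anything else on the table.

Things in the scene. Friction and masses are not known exactly. Their poses are not given: they have to be found in the camera images.
- pot_open: cream moulded pot with a waist, like a ball on a base: 156 mm across its belly, mouth rim (125 mm outside) 114 mm above the table, a moulded ear at one side of the rim that stands up to 121 mm, and a small round boss low on the belly opposite the ear. Loose on the table. Origin: centre of its underside; z up, x axis towards the ear. This one (about 0.3 to 0.6 kg, filled) carries the lid to be pressed home.
- lid: the lid to be pressed: a cream disc 112 mm in diameter, its smooth face up, hooked in at the pot's ear and standing up at the far side. Origin: centre of the smooth top face; its x axis points along the face to the ear, its z axis points down into the pot, square to the face. When home, the face is level, 115 mm above the table, about 1 mm above the pot's rim. The thin lid cracks at more than 40 N.
- lid_lip (a point): point on the lid's smooth top face at the raised side, 45 mm from the lid's centre (11 mm in from the edge), straight opposite the ear: the place to press. It goes down to 115 mm above the table when the lid is home.
- lid_hinge (a joint): tilt of the lid about the ear, rad: 0 is fully home (a firm stop), it starts at 0.14 to 0.24. The hinge line lies 98 mm from lid_lip. A stiff push fit: it takes 3 to 5 N at lid_lip, and the lid stays where it is left.
- pot_shut_a: cream moulded pot with a waist, like a ball on a base: 156 mm across its belly, mouth rim (125 mm outside) 114 mm above the table, a moulded ear at one side of the rim that stands up to 121 mm, and a small round boss low on the belly opposite the ear. Loose on the table. Origin: centre of its underside; z up, x axis towards the ear. Its lid is already home; leave it alone.
- pot_shut_b: cream moulded pot with a waist, like a ball on a base: 156 mm across its belly, mouth rim (125 mm outside) 114 mm above the table, a moulded ear at one side of the rim that stands up to 121 mm, and a small round boss low on the belly opposite the ear. Loose on the table. Origin: centre of its underside; z up, x axis towards the ear. Its lid is already home; leave it alone.
- pot_empty: cream moulded pot with a waist, like a ball on a base: 156 mm across its belly, mouth rim (125 mm outside) 114 mm above the table, a moulded ear at one side of the rim that stands up to 121 mm, and a small round boss low on the belly opposite the ear. Loose on the table. Origin: centre of its underside; z up, x axis towards the ear. It has no lid yet; leave it alone.
- spare_lid_near: loose spare lid, cream disc 112 mm across, 12 mm high, lying with its two bosses up; leave it alone. Origin: centre of its underside.
- spare_lid_far: another loose spare lid, 112 mm across, 12 mm high, lying with its bosses up; leave it alone. Origin: centre of its underside.
- kraft_box: small kraft box 34 x 46 x 56 mm high; leave it alone. Origin: centre of its underside.
- stopper: tan moulded stopper shaped like a little bear, 38 x 48 x 59 mm high; leave it alone. Origin: centre of its underside.
- pink_marker: felt marker lying on the table, 128 mm long, 15 mm thick; leave it alone. Origin: under its middle.
- tape_roll: kraft tape roll lying flat, 111 mm across, 28 mm high; leave it alone. Origin: centre of its underside.
There are look-alikes about, which are no part of the job. Leave any yellow look-alike of the pot_open alone.

How it is judged:
By the outcome, as a careful person would: the job done as asked, in the order asked, and still so for the second after the job is handed in, with the robot touching nothing.
It also fails if it takes over 35 s, if anything falls off the work surface, if the arm or the gripper's body presses on something with over 40 N, if the wrist force passes 120 N, or if a joint passes its speed limit or range.

## Robot

A 6-joint arm with a two-finger parallel gripper is mounted at the origin on a cart in front of the work surface, level with it; the furniture and walls round the work are solid. World frame = base frame: x ahead of the robot, y to its left, z up, the work surface at z = 0. Lengths are in mm, angles in degrees, forces in N, time in s.
With the tool pointing down it reaches from about 350 to 850 mm from the base axis. Payload 8.1 kg.
Tool frame: the origin (TCP) lies between the finger pads; the fingertips stand 11 mm ahead of it and the grasp point (between the pads) lies 8 mm behind it; z points along the fingers, y is the line along which they close (so a half turn about z gives the same grasp; the last joint's range is limited). The gripper opens to 85 mm and grips with 20 to 120 N. Pads are 22 mm wide; open, the fingers measure 114 mm over their backs; the gripper's body (76 mm by 85 mm) begins 54 mm behind the grasp point. The pads swing forward as they close: fully open they stand 13 mm farther back than shut.
Start: joints at [71.883, 7.471, 85.268, -0, 87.261, -4.893], TCP at [137.231, 584.1, 242.292] pointing down, gripper open.
Joint ranges: [-169.43, 169.43], [-51.17, 129.36], [1.28, 143.12], [-76.62, 256.62], [0, 156.53], [-152.29, 152.29]. Speed limits (degrees/s): [136.94, 136.94, 159.86, 180, 180, 180].

## Interface

Orientations are given as [roll, pitch, yaw] about the fixed x, y, z axes, in that order (R = Rz(yaw) Ry(pitch) Rx(roll)).
In Python, from bench import r, snapshot, get_calibration gives the robot as it stands.
- The arm moves only by the tool step_arm, never from a script. Its argument "rows" is a list of rows, each a list of 2 entries, a list of its own where there are three numbers: the shift along the tool's x, y, z in mm, then the turn about the tool's z in degrees. In form: [[[tx, ty, tz], yaw], ...]. A call has 1 to 12 rows; each row is the pose to reach, as a shift and turn from the pose commanded when the call began, along the tool's axes at that moment; what a row does not reach only later rows make up. A row lasts 1/10 s, in which the tool goes at most 50 mm and 8.59 degrees, less where a joint would pass 70% of its speed; a pose out of reach is approached as far as the arm can. A call with a gripper value outside its range is refused whole. "fingers" is the opening, from 0 (shut) to 1 (fully open), set as the call begins (left out, the last holds). The fingers move at their own pace and stop on an object; "squeeze" is the grip in N (left out, the last holds). Time passes only in rows, so rows that repeat a pose let the fingers close. It gives the time, the measured TCP pose, the force, the opening and the grip force at its end, in the units of the state.
- r.sense(): the state, without advancing time (a new reading comes with each control period).
- snapshot(name): name is "scene" or "top" or "wrist"; returns the picture (384x512x3 uint8, blue, green, red); there is no depth.
- get_calibration(name): a dict with "fovy" (degrees; the focal length in pixels is half the picture's height over the tangent of half this angle, whatever the lens; pixels are square), "cx", "cy" (the principal point, pixels), "eye" and "orientation" of the camera in the world. Camera axes: x right, y up, looking along -z (the intrinsics and any distortion apply to the point x, -y, -z); pixel columns grow to the right and rows downward; lengths in mm; the calibration is good to about 2 mm. A picture is of the moment at which its call begins: read the wrist's pose just before it. get_calibration takes no time and is no camera call; for the wrist camera it gives the pose at the moment of the call.
- r.hand_in(): hands the job in; it is judged then, once.
The state is a dict: "time": time; "joint_pos": joint angles; "qd": joint speeds; "joint_efforts": joint torques, N m; "tool_pos": TCP position; "tcp_rot": TCP orientation; "ft_force": force on the tool from outside, world axes, zero at the start; "wrist_torque": the same for the moment, N m; "finger_gap": finger opening in mm; "grip_force": force on a finger pad.
Only numpy, scipy, OpenCV 4.12 (cv2) and the standard library are available. Lean on these libraries where they do the work, as an engineer would, in place of code of your own. Each camera call takes 0.05 s, during which the arm holds its last target. There are 200 camera calls.

## Working session

There is one attempt and no reset: what is moved stays moved. The work goes in short steps, Python scripts to look and compute and a tool call to move; the robot and the scene stay as the last step left them, time stands still between calls to the robot, and variables do not carry over. Pictures are saved under pics/ and viewed, at most 10 in all, crops included, and the job is handed in when it is done.

Besides the shell and the picture viewer there is one more tool, called after "Call:" by a JSON object that holds its "fn" and its "kwargs", one argument or row to a line. step_arm: Moves the arm, as the interface text tells. Its arguments: {"type":"object","properties":{"rows":{"type":"array"},"fingers":{"type":"number"},"squeeze":{"type":"number"}},"required":["rows"]}

```bash
mkdir -p pics; ls
python3 - <<'E'
from bench import r, snapshot, get_calibration
import cv2
for n in ["scene","top","wrist"]:
    print(n,get_calibration(n)); cv2.imwrite(f"pics/{n}0.png",snapshot(n))
s=r.sense(); print(s["time"],s["tool_pos"],s["tcp_rot"],s["ft_force"],s["finger_gap"])
a=cv2.imread("pics/scene0.png");b=cv2.imread("pics/top0.png")
E
```

```text
pics
scene {'fovy': 57.45839733377969, 'cx': 252.810044831969, 'cy': 195.1809754997618, 'eye': array([  81.24650602, -806.25164067,  840.83178583]), 'orientation': array([ 54.8006523 ,   0.07746232, -25.35235334])}
top {'fovy': 42.30049072604387, 'cx': 250.24176450662753, 'cy': 197.818693121721, 'eye': array([-443.28051152,  -16.82158441, 1758.64097033]), 'orientation': array([ 2.98445185e+01,  5.41250317e-02, -8.22656915e+01])}
wrist {'fovy': 64.0350356491221, 'cx': 258.0233150014972, 'cy': 188.60699281916382, 'eye': array([ 58.98866605, 603.69855747, 373.01142421]), 'orientation': array([-18.0658191 ,   0.07995267,  76.75244767])}
0.15 [137.10759262 583.70716275 241.46696618] [-1.79917220e+02 -7.01766730e-03  1.66776999e+02] [-0.00305293  0.33334306 -0.64253737] 85.29423169964834
```

View pics/scene0.png

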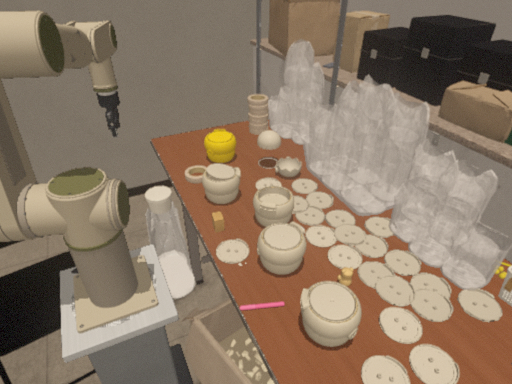

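View pics/top0.png

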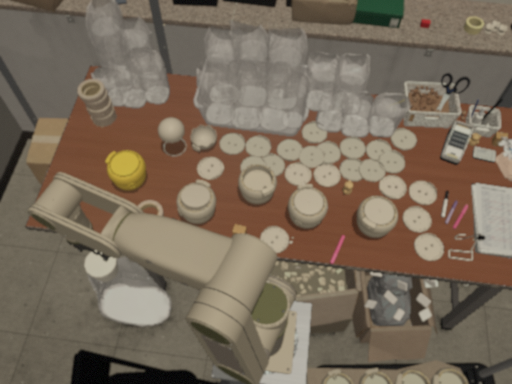

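Scene view: the cream pots are at about (222,183), (273,207), (282,247) and (331,312), and in the top view at (197,202), (257,183), (307,207) and (377,216). The yellow look-alike is at top (127,170). The pot at scene (273,207) looks open and empty. I'll enlarge all four to find the tilted lid.

Run:
```python
import cv2,numpy as np
a=cv2.imread("pics/scene0.png");b=cv2.imread("pics/top0.png")
def c(i,x,y,w,h): return cv2.resize(i[y-h:y+h,x-w:x+w],(200,200) if 0 else (266,290),interpolation=cv2.INTER_CUBIC)
R=lambda L,i:[c(i,x,y,36,39) for x,y in L]
m=np.vstack([np.hstack(R([(222,180),(282,245),(331,310)],a)),np.hstack(R([(197,202),(307,207),(377,216)],b))])
cv2.imwrite("pics/crop1.png",m)
```

```text
(no output)
```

View pics/crop1.png

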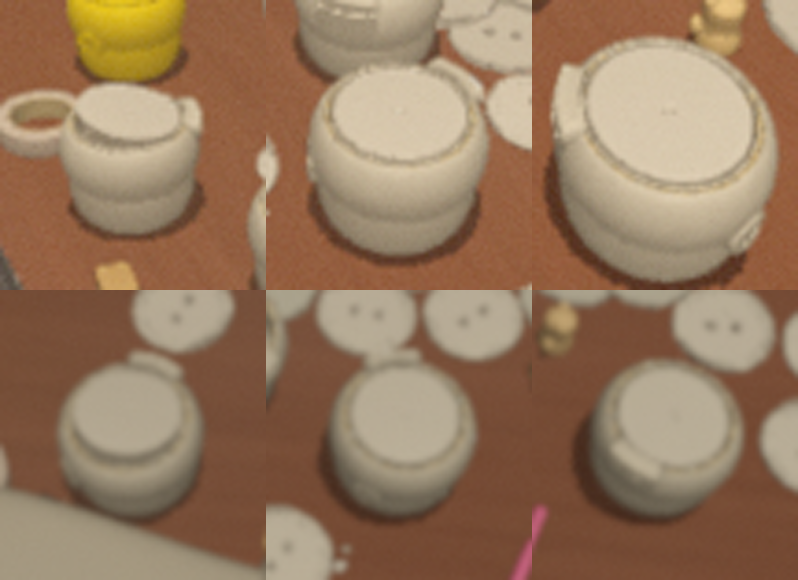

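The candidates are the three lidded pots at top (197,202), (307,207) and (377,216). On the last two the lid sits level inside the rim. On the pot at top (197,202) / scene (222,183) the lid stands up on the side opposite the ear, showing a dark gap under its edge, so this is pot_open. The ear is at about scene (237,172) / top (203,183), and the lid centre is at about scene (221,171) / top (196,195).

```bash
cat > h.py <<'E'
import numpy as np
from scipy.spatial.transform import Rotation as Ro
def cam(c):
    c=dict(c); c['f']=192/np.tan(np.radians(c['fovy']/2)); c['R']=Ro.from_euler('xyz',c['orientation'],degrees=True).as_matrix(); return c
def proj(c,P):
    q=(np.atleast_2d(P)-c['eye'])@c['R']; return np.c_[c['cx']+c['f']*q[:,0]/-q[:,2], c['cy']-c['f']*q[:,1]/-q[:,2]]
def ray(c,u):
    return c['R']@np.array([(u[0]-c['cx'])/c['f'],-(u[1]-c['cy'])/c['f'],-1])
def tri(obs):
    A=0;b=0;L=[]
    for c,u in obs:
        d=ray(c,u);d/=np.linalg.norm(d);M=np.eye(3)-np.outer(d,d);A=A+M;b=b+M@c['eye'];L.append((M,c['eye']))
    X=np.linalg.solve(A,b); return X,[np.linalg.norm(M@(X-e)) for M,e in L]
def at(c,u,z):
    d=ray(c,u); return c['eye']+d*(z-c['eye'][2])/d[2]
def lidpts(x,y,yaw,t,lr=56,n=72,ang=None):
    # hinge 53 mm from lid centre toward ear, z 115
    a=np.linspace(0,2*np.pi,n,endpoint=False) if ang is None else ang
    lx,ly=lr*np.cos(a),lr*np.sin(a); s=53-lx
    X=53-s*np.cos(t); Z=115+s*np.sin(t)
    return np.c_[x+X*np.cos(yaw)-ly*np.sin(yaw), y+X*np.sin(yaw)+ly*np.cos(yaw), Z]
E
python3 - <<'E'
from h import *
from bench import get_calibration as g
S=cam(g("scene"));T=cam(g("top"));W=cam(g("wrist"))
c=tri([(S,(220.6,171.4)),(T,(195.6,195.3))]);e=tri([(S,(237.4,171.9)),(T,(203.5,182.9))])
print(c,e); print(proj(W,[c[0],e[0]]))
E
```

```text
(array([472.16208322, 319.63464367, 119.6502369 ]), [np.float64(0.7313536205725434), np.float64(0.7313536205725255)]) (array([536.34766777, 301.53813692, 110.47290049]), [np.float64(0.7125903514444387), np.float64(0.7125903514443913)])
[[113.63062894 479.31391796]
 [121.7043617  503.45495464]]
```

View pics/wrist0.png

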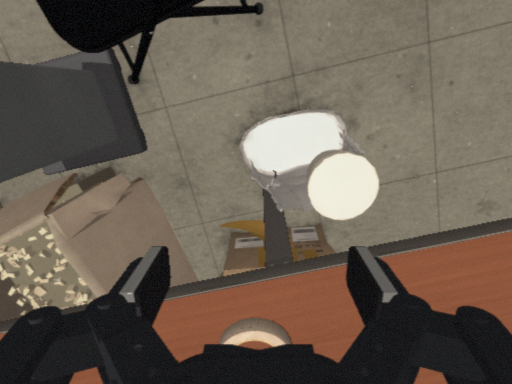

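The wrist camera shows only floor and the table edge, with the tape roll at (255,335). The triangulated lid centre is about (472,320,120) and the ear about (536,302). So the lid's ear axis is at about -16°, nearly in line with the tool's x axis already. I'll move to where the wrist camera can see the lid, shutting the fingers on the way.

Call:
{"fn": "step_arm", "kwargs": {
  "rows": [
    [[-20, -8, 0], 0],
    [[-60, -24, 0], 0],
    [[-105, -41, 0], 0],
    [[-150, -59, 0], 0],
    [[-195, -77, 0], 0],
    [[-240, -95, 0], 0],
    [[-285, -112, 0], 0],
    [[-330, -130, 0], 0],
    [[-375, -148, 0], 0],
    [[-415, -164, 0], 0],
    [[-445, -176, 0], 0],
    [[-456, -180, 0], 0]
  ],
  "fingers": 0
}}

```text
time: 1.35
tool_pos: [542.1, 301.9, 241.6]
tcp_rot: [-179.9, -0.0, 166.6]
ft_force: [-0.2, 0.4, 0.4]
finger_gap: 0.4
grip_force: 0.0
```

Call:
{"fn": "step_arm", "kwargs": {
  "rows": [
    [[0, 0, 0], 0],
    [[0, 0, 0], 0],
    [[0, 0, 0], 0]
  ]
}}

```text
time: 1.65
tool_pos: [538.8, 305.7, 242.3]
tcp_rot: [180.0, -0.0, 166.9]
ft_force: [-0.7, 0.5, 0.6]
finger_gap: -0.1
grip_force: 0.0
```

Run:
```python
from h import *
from bench import r, snapshot, get_calibration as g
import cv2,pickle
s=r.sense(); W=g("wrist"); im=snapshot("wrist"); pickle.dump(W,open("w1.pkl","wb"))
cv2.imwrite("pics/wrist1.png",im)
print(s["time"],s["tool_pos"],s["tcp_rot"],s["ft_force"],s["finger_gap"])
print(W)
print(proj(cam(W),lidpts(472,320,np.radians(-16),.19,45,ang=np.array([0,np.pi]))))
```

```text
1.65 [538.80297686 305.7254554  242.28138157] [ 1.79991364e+02 -2.89088166e-02  1.66867245e+02] [-0.72975808  0.50650317  0.55300409] -0.09765466561811152
{'fovy': 64.0350356491221, 'cx': 258.0233150014972, 'cy': 188.60699281916382, 'eye': array([460.66971172, 325.41655924, 373.9676795 ]), 'orientation': array([-1.80435629e+01, -2.33748428e-02,  7.68452797e+01])}
[[252.12705769 159.12378077]
 [257.11536462  43.00168295]]
```

View pics/wrist1.png

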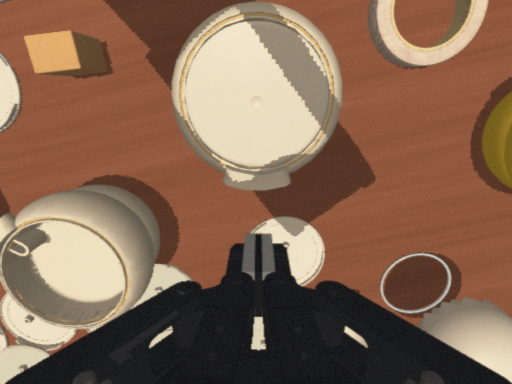

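The pot is viewed from above. The lid's centre mark is at (257,102), the ear at (257,178), and the lid disc spans columns 183–333. The raised side is at the top of the picture. Next I'll fit these against the other two views.

Run:
```python
from h import *
from bench import get_calibration as g
import pickle
from scipy.optimize import least_squares
W=cam(pickle.load(open("w1.pkl","rb")));S=cam(g("scene"));T=cam(g("top"))
c=tri([(S,(220.6,171.4)),(T,(195.6,195.3)),(W,(257,102))]);e=tri([(S,(237.4,171.9)),(T,(203.5,182.9)),(W,(257,176))])
print(c,e,np.degrees(np.arctan2(*(e[0]-c[0])[[1,0]])))
for z in (120,125): print(at(W,(257,102),z))
print("ear",at(W,(257,180),118))
yaw=np.arctan2(*(at(W,(257,180),118)-at(W,(257,102),123))[[1,0]])
for t in (0,.14,.19,.24):
    f=lambda p:(proj(W,lidpts(p[0],p[1],yaw,t,0,ang=np.zeros(1)))-[257,102]).ravel()
    p=least_squares(f,[472,320]).x
    L=lidpts(*p,yaw,t,45,ang=np.array([np.pi]))[0]; o=proj(W,lidpts(*p,yaw,t)); oS=proj(S,lidpts(*p,yaw,t)); oT=proj(T,lidpts(*p,yaw,t))
    print(t,p.round(1),np.degrees(yaw).round(1),"lip",L.round(1),"W",o.min(0).round(),o.max(0).round(),"S",oS.min(0).round(1),oS.max(0).round(1),"T",oT.min(0).round(1),oT.max(0).round(1))
```

```text
(array([471.80059263, 320.92928434, 119.04076747]), [np.float64(1.415662427128349), np.float64(1.2243727108784084), np.float64(1.9993526231398113)]) (array([536.27925625, 304.69738412, 107.86349646]), [np.float64(2.1655988519115934), np.float64(2.8233054634843744), np.float64(4.064185439813722)]) -14.130069873953172
[470.40632936 322.4101465  120.        ]
[470.21463926 322.46933538 125.        ]
ear [534.02893542 307.46568389 118.        ]
0 [470.6 322.4] -13.2 lip [426.8 332.6 115. ] W [188.  25.] [326. 169.] S [205.7 165.1] [234.  179.9] T [180.3 183.5] [209.6 208.8]
0.14 [469.8 322.6] -13.2 lip [426.9 332.6 128.7] W [186.  21.] [328. 168.] S [205.4 163.7] [233.8 178.1] T [179.9 183.7] [209.5 206.9]
0.19 [469.3 322.7] -13.2 lip [427.2 332.6 133.5] W [185.  20.] [329. 167.] S [205.4 163.1] [233.7 177.6] T [179.8 183.7] [209.4 206.2]
0.24 [468.6 322.8] -13.2 lip [427.6 332.5 138.3] W [184.  19.] [330. 166.] S [205.4 162.5] [233.5 177.1] T [179.7 183.9] [209.3 205.4]
```

The three views agree: lid axis -13°, and the lip is at (427,333) with z about 129–138 mm. The expected range is 129–139, and it is within reach. I'll move above the lip and come down to just over it.

Call:
{"fn": "step_arm", "kwargs": {
  "rows": [
    [[15, 0, 0], 0],
    [[40, 0, 0], 0],
    [[65, 0, 10], 0],
    [[90, 0, 25], 0],
    [[107, 0, 42], 0],
    [[115, 0, 60], 0],
    [[115, 0, 70], 0],
    [[115, 0, 75], 0],
    [[115, 0, 75], 0],
    [[115, 0, 75], 0]
  ]
}}

```text
time: 2.7
tool_pos: [428.8, 331.1, 168.1]
tcp_rot: [180.0, 0.0, 166.8]
ft_force: [-0.2, 1.3, 0.7]
finger_gap: 0.1
grip_force: 0.0
```

Run:
```python
from h import *
from bench import r, snapshot, get_calibration as g
import cv2
W=[];P=[]
for i in range(4):
    s=r.sense();P.append(s["tool_pos"]); im=snapshot("scene")
print(s["time"],np.mean(P,0),s["ft_force"])
S=cam(g("scene"));print(proj(S,np.mean(P,0)-[0,0,11]))
w=snapshot("wrist")
a=cv2.resize(im[125:215,175:275],(440,396),interpolation=cv2.INTER_CUBIC); b=cv2.resize(w,(352,264))
b=np.vstack([b,np.zeros((132,352,3),np.uint8)])
cv2.imwrite("pics/c2.png",np.hstack([a,b]))
```

```text
2.85 [428.83891309 331.05689332 168.2262991 ] [ 0.28187925  0.12064162 -0.98032233]
[[208.38528901 164.32399293]]
```

View pics/c2.png

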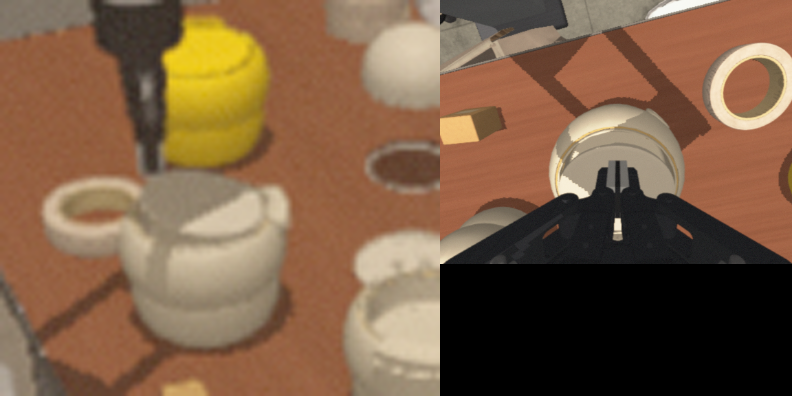

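The scene crop shows the shut fingertips just above the raised rim on the side opposite the ear, at crop (150,170). The wrist view shows them centred over the lid's raised edge. Now I'll come down gently.

Call:
{"fn": "step_arm", "kwargs": {
  "rows": [
    [[0, 0, 5], 0],
    [[0, 0, 12], 0],
    [[0, 0, 17], 0],
    [[0, 0, 20], 0],
    [[0, 0, 22], 0],
    [[0, 0, 24], 0],
    [[0, 0, 26], 0],
    [[0, 0, 28], 0],
    [[0, 0, 30], 0],
    [[0, 0, 32], 0],
    [[0, 0, 32], 0]
  ]
}}

```text
time: 4.05
tool_pos: [428.0, 330.9, 135.0]
tcp_rot: [180.0, 0.0, 166.8]
ft_force: [0.7, 0.8, 0.7]
finger_gap: -0.1
grip_force: 0.3
```

Call:
{"fn": "step_arm", "kwargs": {
  "rows": [
    [[0, 0, 1], 0],
    [[0, 0, 2], 0],
    [[0, 0, 3], 0],
    [[0, 0, 4], 0]
  ]
}}

```text
time: 4.45
tool_pos: [428.0, 330.9, 131.2]
tcp_rot: [180.0, -0.0, 166.8]
ft_force: [-2.8, 1.0, 4.6]
finger_gap: -0.1
grip_force: 1.7
```

Call:
{"fn": "step_arm", "kwargs": {
  "rows": [
    [[0, 0, 1], 0],
    [[0, 0, 2], 0],
    [[0, 0, 3], 0],
    [[0, 0, 4], 0]
  ]
}}

```text
time: 4.85
tool_pos: [428.0, 330.9, 127.2]
tcp_rot: [-180.0, -0.0, 166.8]
ft_force: [-3.9, 1.4, 3.9]
finger_gap: -0.0
grip_force: 1.7
```

Call:
{"fn": "step_arm", "kwargs": {
  "rows": [
    [[0, 0, 1], 0],
    [[0, 0, 2], 0],
    [[0, 0, 3], 0],
    [[0, 0, 4], 0]
  ]
}}

```text
time: 5.25
tool_pos: [428.1, 331.3, 124.9]
tcp_rot: [180.0, 0.0, 166.8]
ft_force: [-10.1, -2.5, 21.0]
finger_gap: -0.2
grip_force: 10.2
```

The force rose sharply to 21 N at TCP z 125, which puts the tips at about 114–115 mm. That is the firm stop. I'll draw back and check.

Call:
{"fn": "step_arm", "kwargs": {
  "rows": [
    [[0, 0, -3], 0],
    [[0, 0, -10], 0],
    [[0, 0, -25], 0],
    [[0, 0, -45], 0],
    [[0, 0, -70], 0],
    [[-30, 0, -95], 0],
    [[-70, 0, -117], 0],
    [[-100, 0, -117], 0],
    [[-115, 0, -117], 0],
    [[-115, 0, -117], 0],
    [[-115, 0, -117], 0],
    [[-115, 0, -117], 0]
  ]
}}

```text
time: 6.45
tool_pos: [539.2, 304.9, 240.4]
tcp_rot: [-180.0, -0.0, 166.8]
ft_force: [0.3, 0.0, 0.2]
finger_gap: -0.2
grip_force: 0.0
```

Run:
```python
from h import *
from bench import r, snapshot, get_calibration as g
import cv2
s=r.sense(); print(s["time"],s["tool_pos"],s["ft_force"])
im=snapshot("scene");W=cam(g("wrist"));w=snapshot("wrist");cv2.imwrite("pics/wrist2.png",w)
o=cv2.imread("pics/scene0.png"); k=lambda i:cv2.resize(i[145:215,185:255],(300,300),interpolation=cv2.INTER_CUBIC)
q=cv2.resize(w[0:200,160:360],(300,300),interpolation=cv2.INTER_CUBIC);q0=cv2.resize(cv2.imread("pics/wrist1.png")[0:200,160:360],(300,300),interpolation=cv2.INTER_CUBIC)
cv2.imwrite("pics/c3.png",np.vstack([np.hstack([k(o),k(im)]),np.hstack([q0,q])]))
```

```text
6.45 [539.15280465 304.85942354 240.4264626 ] [0.30159683 0.03966608 0.18490281]
```

View pics/c3.png

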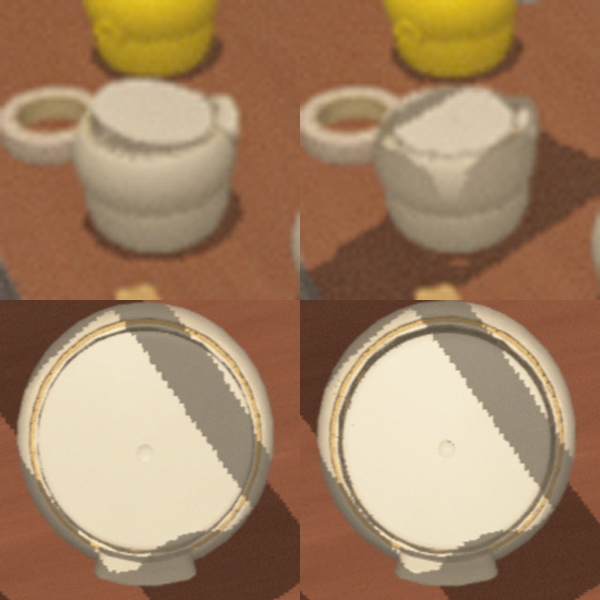

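After the press, the lid sits inside the rim with an even dark ring all round; its mark moved from (257,102) to (258,99) in the wrist view. The raised edge is gone from the scene view, and the pot and ear have not moved. The 21 N reaction, against 4–5 N while the lid was sliding, confirms it is on the firm stop.

```bash
python3 -c "
from bench import r
print(r.hand_in())"
```

```text
the job is handed in; nothing more can be done
None
```

I pressed the lid of pot_open down to its firm stop (21 N measured at the stop), drew the arm back clear, and handed the job in at about 6.5 s; the pot had not moved in the last pictures.

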